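# Index the eyelet press turret and latch its ram

### The job

On the eyelet press, lift the sprung index plunger by its knob, swing the turret round until the broad-headed die stands under the ram, and let the plunger drop fully home in its notch. Then press the ram lever down until its catch holds it down. Both dies stay standing in their nests, and the other things on the bench are left where they are.

Things in the scene. Friction and masses are not known exactly. Their poses are not given: they have to be found in the camera images.
- plunger (a joint): lift of the sprung index plunger (m): 0 = fully home in a notch; its pin clears the notched ring from 0.011; end stop 0.020; resting on the ring between notches it reads about 0.010. The spring pushes it down with 5 to 9 N.
- plunger_knob (a point): middle of the plunger's black round knob (upright cylinder, 30 mm diameter, 28 mm tall, so it spans 14 mm above and below this point), 91 mm above the bench when home. The plunger sits on an arm of the turret, 120 mm from the turret's axis, and goes round with it: lift and swing it in one go. Under the knob a 12 mm stem leads 15 mm down to a 24 mm boss on the arm.
- turret (a joint): angle of the turret about its upright axis (rad, growing anticlockwise from above). The fixed ring under the plunger has three notches: turret angles -1.047, 0 and +1.047 (60 degrees apart); pin play in a notch is about 0.012 rad. It starts at 0, with an empty nest under the ram; stops at -1.25 and +1.25.
- turret_hub (a point): on the turret's upright axis, top of the hub, 54 mm above the bench; turns with the turret: its -x axis points to the plunger knob. The turret is a steel disc 160 mm across, top 42 mm above the bench, with three round nests (rim 43 mm across, 9 mm high) 55 mm from the axis, 60 degrees apart, the middle one on the far side of the axis from the plunger.
- die_broad: the broad-headed die: loose round steel die 30 mm tall with a 29 mm foot standing in a nest and a flat head 38 mm across; the other die has a thin pin instead. Origin at the middle of its underside, z up. At one of the two outer nests.
- die_slim: the slim die: loose, 29 mm round foot 13 mm high with a 10 mm pin on it, 30 mm tall. Origin at the middle of its underside, z up. In the other outer nest.
- ram_point (a point): fixed point on the press, 74.5 mm above the bench: where the tip of the ram comes when the lever is latched down. A die stands under the ram when it is straight below this point, 55 mm from the turret's axis on the side of the green column.
- ram_lever (a joint): ram lever angle (rad): 0 = sprung up as it starts, growing as it is pressed down; the sprung catch snaps over it on the way (from about 0.2) and, with the lever let go, holds it at about 0.325; hard stop 0.36. Pressing takes up to about 12 N at the pad.
- lever_pad (a point): on the top face of the ram lever's press pad (dark steel plate, 42 x 50 mm, 6 mm thick), at its middle, over the ram, where to press; about 154 mm above the bench when up, about 126 mm when latched. The lever is hinged 82 mm further back in the column, 138 mm above the bench.
- press: the eyelet press, fixed to the bench: green round base 280 mm across, green column 152 mm high. Origin on the turret's axis at bench level; x points from the turret to the column, z up.
- tack_tin: bystander: open steel tin, 70 mm across, 55 mm high; origin under its middle
- spool: bystander: black thread spool, 44 mm across, 55 mm high; origin under its middle
- polish_tin: bystander: flat closed tin, 80 mm across, 30 mm high; origin under its middle
- hammer: bystander: hammer, 240 mm long, lying beside the press
- heel_block: bystander: black rubber heel, about 90 x 56 x 22 mm; origin under it
- glue_jar: bystander: glue jar, 76 mm across, 100 mm high; origin under its middle
- brown_shoe: bystander: brown shoe, 250 mm long, 105 mm high; origin under its middle

How it is judged (in metres and radians):
On the way, in this order (a step that is already met when the one before it is completed fails the run):
1. the plunger is lifted out of its notch, the ram lever still up (value of joint plunger above 0.0095 m and value of joint ram_lever below 0.1 rad), for 0.05 s.
2. the broad-headed die is under the ram and the plunger fully home, the ram lever still up (value of joint plunger below 0.003 m and horizontal distance between die_broad and ram_point below 0.007 m and value of joint ram_lever below 0.1 rad), for 0.2 s.
3. the ram lever is pressed down to its catch (value of joint ram_lever above 0.3 rad), for 0.2 s.
At the end, for the whole second after the job is handed in: The plunger is home (within 3 mm), the broad-headed die within 7 mm of straight under the ram, the ram lever held down by its catch (0.30 rad or more), both dies standing at rest in their nests on the turret, 50 to 60 mm from its axis (value of joint plunger below 0.003 m and horizontal distance between die_broad and ram_point below 0.007 m and value of joint ram_lever above 0.3 rad and angle between each of die_broad, die_slim's own z axis and vertical below 0.2 rad and z of die_broad in the frame of turret_hub between -0.016 and -0.008 m and horizontal distance between die_broad and turret_hub between 0.05 and 0.06 m and z of die_slim in the frame of turret_hub between -0.016 and -0.008 m and horizontal distance between die_slim and turret_hub between 0.05 and 0.06 m and linear speed of die_broad below 0.02 m/s); the robot touches nothing.
It fails at once if another thing on the bench is moved by more than 25 mm (distance of any of tack_tin, spool, polish_tin, hammer, heel_block, glue_jar, brown_shoe from where it was at the start of the episode above 0.025 m).
It also fails if it takes over 58 s, if anything falls off the work surface, if the arm or the gripper's body presses on something with over 40 N, if the wrist force passes 120 N, or if a joint passes its speed limit or range.

### The arm

A 6-joint arm with a two-finger parallel gripper is mounted at the origin on the work surface. World frame = base frame: x ahead of the robot, y to its left, z up, the work surface at z = 0. Lengths are in m, angles in degrees, forces in N, time in s.
With the tool pointing down it reaches from about 0.4 to 0.825 m from the base axis. Payload 7 kg.
Tool frame: the origin (TCP) lies midway between the tips of the shut fingers; the grasp point (between the pads) lies 19 mm behind it (r.grip_depth is the distance from the TCP to the grasp point, in m); z points along the fingers, y is the line along which they close (so a half turn about z gives the same grasp; the last joint's range is limited). The gripper opens to 88 mm and grips with 3 to 60 N. Pads are 19 mm wide; open, the fingers measure 130 mm over their backs; the gripper's body (78 mm by 193 mm) begins 47 mm behind the grasp point.
Start: joints at [84.746, 20.546, 0.682, 0, -70.136, -16.507], TCP at [0.25, 0.627, 0.227] pointing down, gripper open.
Joint ranges: [-176.03, 176.03], [-82.01, 121.73], [-58.28, 71.71], [-173.87, 95.51], [-174.79, -0.11], [-173.66, 173.66]. Speed limits (degrees/s): [136.94, 136.94, 172.46, 180, 180, 180].

### API

Orientations are given as [roll, pitch, yaw] about the fixed x, y, z axes, in that order (R = Rz(yaw) Ry(pitch) Rx(roll)).
In Python, from plant import r, capture, close_job, search_frame, outline_of gives the robot as it stands.
- The arm moves only by the shell command python3 -m creep 'ROWS' [FORCE]. ROWS is JSON, a list of rows, each a list of 7 numbers: the finger opening in mm, from 0 to 87.6, then the shift along the world's x, y, z in units of 25 mm (1.0 is 25 mm), then the turn, a rotation vector about the world's x, y, z in degrees. In form: [[hand, x, y, z, ax, ay, az], ...]. A call has 1 to 8 rows; each row shifts and turns the commanded pose from where the row before left it; what a row does not reach is not made up. A row lasts 1/12 s, in which the tool goes at most 41.7 mm and 7.16 degrees, less where a joint would pass 70% of its speed; a pose out of reach is approached as far as the arm can. A call is refused whole if a number of a shift passes 1 or a number of a turn 7.16, either way. A call with a gripper value outside its range is refused whole. The fingers move at their own pace and stop on an object; FORCE is the grip in N (left out, the last holds). Time passes only in rows, so rows that do not move let the fingers close. It gives the time, the measured TCP pose, the force, the opening and the grip force at its end, in the units of the state.
- r.get_state(): the state, without advancing time (a new reading comes with each control period).
- capture(name): name is "scene" or "top" or "wrist"; returns a dict with "frame" (400x640x3 uint8, red, green, blue), "K" (3x3 intrinsics, pixels), "k1" (the pictures are not rectified: a ray, as slopes to the right and down, at radius r is drawn at 1 + k1 r^2 times it, then the intrinsics apply), "origin" and "rotation" of the camera in the world. Camera axes: x right, y down, z forward; pixel columns grow to the right and rows downward; lengths in m; the calibration is good to about 2 mm. A picture is of the moment at which its call begins. There is no depth.
- close_job(): hands the job in; it is judged then, once.
Trained networks look in a picture, given as the dict that the camera call returned (one of the last four; its "shot" number tells which), for a name from the list of things; names that differ only in an ending like _2 or _b are one class to them, and where a whole thing is asked for, a point or a joint stands for the part that bears it (a point fixed in the world has none). Each returns a list of dicts, best first, with "conf" (0 to 1); they miss things now and then, are a little off and sometimes report something else, mostly with a low value. They report only what shows in the picture. A call takes as long as a camera call.
- search_frame(picture, target): "bbox" ([left, top, right, bottom] in pixels, round what is visible of it).
- outline_of(picture, target): "region" (400x640 bool, what is visible of it) and "bbox" ([left, top, right, bottom] in pixels, round what is visible of it).
The state is a dict: "time_s": time; "joints": joint angles; "qd": joint speeds; "joint_torque": joint torques, N m; "tcp_pos": TCP position; "eef_rot": TCP orientation; "contact_force": force on the tool from outside, world axes, zero at the start; "moment": the same for the moment, N m; "gripper_width": finger opening in m; "gripper_force": force on a finger pad.
Only numpy, scipy, OpenCV 4.12 (cv2) and the standard library are available. Lean on these libraries where they do the work, as an engineer would, in place of code of your own. Each camera call takes 0.05 s, during which the arm holds its last target. There are 200 camera calls.

## Working session

There is one attempt and no reset: what is moved stays moved. The work goes in short steps, Python scripts to look and compute and a shell command to move; the robot and the scene stay as the last step left them, time stands still between calls to the robot, and variables do not carry over. Pictures are saved under pics/ and viewed, at most 10 in all, crops included, and the job is handed in when it is done.

```bash
mkdir -p pics; ls
cat > h.py <<'E'
import numpy as np,cv2
from plant import r,capture,close_job,search_frame,outline_of
def ray(c,u,v):
    K=np.array(c["K"]);k=c["k1"]
    x=(u-K[0,2])/K[0,0];y=(v-K[1,2])/K[1,1];a,b=x,y
    for _ in range(20):
        s=1+k*(a*a+b*b);a,b=x/s,y/s
    return np.array(c["origin"]),np.array(c["rotation"])@np.array([a,b,1.])
def atz(c,u,v,z):
    o,d=ray(c,u,v);return o+d*(z-o[2])/d[2]
def proj(c,p):
    K=np.array(c["K"]);q=np.array(c["rotation"]).T@(np.array(p)-np.array(c["origin"]));a,b=q[:2]/q[2]
    s=1+c["k1"]*(a*a+b*b);return np.array([K[0,0]*a*s+K[0,2],K[1,1]*b*s+K[1,2]])
E
python3 - <<'E'
from h import *
for n in ["top","scene"]:
    c=capture(n);cv2.imwrite(f"pics/{n}1.png",c["frame"][:,:,::-1]);print(n,np.round(c["origin"],3),np.round(c["rotation"],2).tolist())
    for t,z in [("plunger_knob",.091),("turret_hub",.054),("die_broad",.06),("die_slim",.06),("lever_pad",.154),("press",0.02)]:
        for f in search_frame(c,t)[:2]:
            b=f["bbox"];u,v=(b[0]+b[2])/2,(b[1]+b[3])/2;print(t,round(f["conf"],2),np.round(b),atz(c,u,v,z).round(3))
print(r.get_state())
E
```

```text
pics
top [ 0.323 -0.003  1.893] [-172.03, -0.22, -88.31]Traceback (most recent call last):
  File "<stdin>", line 6, in <module>
  File "h.py", line 10, in atz
    o,d=ray(c,u,v);return o+d*(z-o[2])/d[2]
                                       ~^^^
IndexError: invalid index to scalar variable.
```

```bash
sed -i 's/np.array(c\["rotation"\])/Rot(c)/; 1a from scipy.spatial.transform import Rotation as RR\ndef Rot(c): return RR.from_euler("xyz",c["rotation"],degrees=True).as_matrix()' h.py
python3 - <<'E'
from h import *
for n in ["top","scene"]:
    c=capture(n);cv2.imwrite(f"pics/{n}1.png",c["frame"][:,:,::-1]);print(n,np.round(c["origin"],3),c["rotation"])
    for t,z in [("plunger_knob",.091),("turret_hub",.054),("die_broad",.06),("die_slim",.06),("lever_pad",.154),("press",0.02)]:
        for f in search_frame(c,t)[:2]:
            b=f["bbox"];u,v=(b[0]+b[2])/2,(b[1]+b[3])/2;print(t,round(f["conf"],2),np.round(b),atz(c,u,v,z).round(3))
print(r.get_state())
E
```

```text
top [ 0.323 -0.003  1.893] [-172.02679826   -0.22057607  -88.30594899]
plunger_knob 0.47 [351. 221. 381. 250.] [ 0.465 -0.178  0.091]
turret_hub 0.98 [295. 185. 337. 241.] [0.548 0.006 0.054]
die_broad 0.54 [321. 186. 332. 196.] [ 0.629 -0.03   0.06 ]
die_slim 0.42 [297. 192. 304. 196.] [0.616 0.065 0.06 ]
die_slim 0.2 [305. 160. 319. 189.] [0.69  0.025 0.06 ]
lever_pad 0.51 [302. 158. 319. 190.] [0.673 0.03  0.154]
press 0.86 [278. 159. 348. 239.] [0.604 0.019 0.02 ]
scene [1.408 0.118 0.989] [-136.30592021    0.1574785    99.33920281]
plunger_knob 0.55 [326. 172. 334. 182.] [0.467 0.006 0.091]
plunger_knob 0.16 [317. 191. 339. 227.] [0.614 0.02  0.091]
turret_hub 0.97 [305. 172. 356. 233.] [0.55  0.02  0.054]
die_broad 0.57 [312. 210. 321. 223.] [ 0.625 -0.017  0.06 ]
die_slim 0.4 [339. 212. 349. 223.] [0.615 0.072 0.06 ]
lever_pad 0.59 [320. 193. 337. 229.] [0.677 0.029 0.154]
press 0.6 [287. 170. 368. 263.] [0.585 0.014 0.02 ]
press 0.53 [324. 171. 333. 184.] [ 0.395 -0.009  0.02 ]
{'time_s': 0.8, 'joints': array([ 8.47475983e+01,  2.05448483e+01,  6.82141192e-01, -7.91307265e-04,
       -7.01344798e+01, -1.65095676e+01]), 'qd': array([-0.00666587, -0.03605765, -0.09759906, -0.05104406, -0.04631352,
        0.02401854]), 'joint_torque': array([-2.64310438e-04, -5.82292557e+01,  2.93273646e+01,  7.00172782e+00,
        1.25310640e-02, -2.18794906e-05]), 'tcp_pos': array([0.25023329, 0.62688868, 0.22657722]), 'eef_rot': array([-1.79997514e+02,  1.51297256e-03, -2.17622381e+01]), 'contact_force': array([-0.16011737,  0.65826911, -0.56962221]), 'moment': array([-0.04509901,  0.01617833,  0.02306176]), 'gripper_force': 0.0, 'gripper_width': 0.08787981593410765}
```

View pics/top1.png

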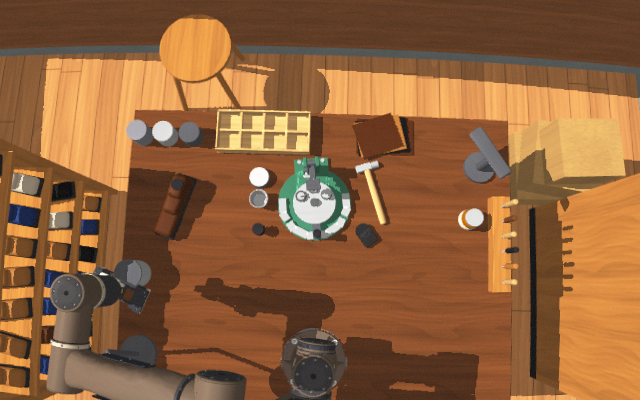

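View pics/scene1.png

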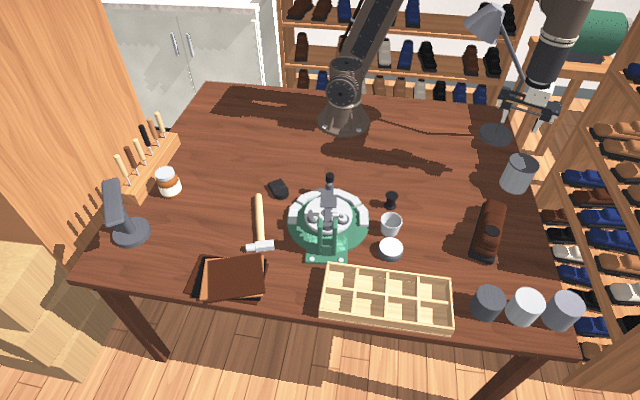

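Run:
```python
import cv2,numpy as np
a=cv2.imread("pics/top1.png")[145:255,260:370];b=cv2.imread("pics/scene1.png")[160:270,275:385]
cv2.imwrite("pics/c1.png",np.hstack([cv2.resize(x,(400,400),interpolation=cv2.INTER_CUBIC) for x in(a,b)]))
```

```text
(no output)
```

View pics/c1.png

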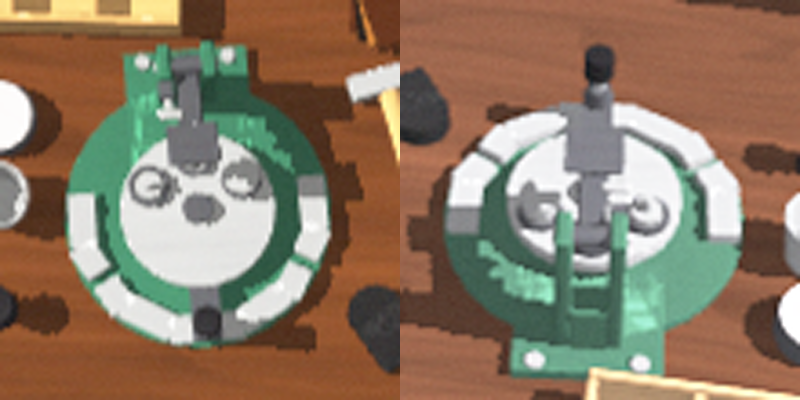

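Run:
```python
from h import *
s=110/400
c=capture("top")
for n,u,v,z in [("knobtop",207,320,.105),("hub",203,208,.054),("slim",151,186,.055),("broad",240,180,.07),("pad",194,144,.154)]:
    print(n,atz(c,260+u*s,145+v*s,z).round(4))
c=capture("scene")
for n,u,v,z in [("knobtop",599,49,.105),("knob",599,62,.091),("hub",583,188,.054),("slim",651,205,.05),("broad",540,205,.07),("pad",592,138,.154)]:
    print(n,atz(c,275+(u-400)*s,160+v*s,z).round(4))
c=capture("wrist");print(c["origin"],c["rotation"],c["K"])
```

```text
knobtop [0.4687 0.0007 0.105 ]
hub [0.5871 0.0082 0.054 ]
slim [0.608 0.062 0.055]
broad [ 0.6146 -0.0284  0.07  ]
pad [0.6351 0.0183 0.154 ]
knobtop [0.4636 0.0035 0.105 ]
knob [0.4665 0.0043 0.091 ]
hub [0.5941 0.0084 0.054 ]
slim [0.601  0.0713 0.05  ]
broad [ 0.6338 -0.0241  0.07  ]
pad [0.625  0.0193 0.154 ]
[0.31302537 0.60244374 0.38557342] [ 1.65853163e+02 -2.29101233e-02 -1.11794000e+02] [[280.98712706   0.         319.20479765]
 [  0.         280.98712706 201.5421736 ]
 [  0.           0.           1.        ]]
```

```bash
R='[87,0.3,-1,0,0,0,0]'
python3 -m creep '[[87,0.3,-1,0,0,0,0],[87,0.3,-1,0,0,0,0],[87,0.3,-1,0,0,0,0],[87,0.3,-1,0,0,0,0],[87,0.3,-1,0,0,0,0],[87,0.3,-1,0,0,0,0],[87,0.3,-1,0,0,0,0],[87,0.3,-1,0,0,0,0]]'
python3 -m creep '[[87,0.3,-1,0,0,0,0],[87,0.3,-1,0,0,0,0],[87,0.3,-1,0,0,0,0],[87,0.3,-1,0,0,0,0],[87,0.3,-1,0,0,0,0],[87,0.3,-1,0,0,0,0],[87,0.3,-1,0,0,0,0],[87,0.3,-1,0,0,0,0]]'
python3 -m creep '[[87,0.3,-1,0,0,0,0],[87,0.3,-1,0,0,0,0],[87,0.3,-1,0,0,0,0],[87,0.3,-1,0,0,0,0],[87,0.3,-1,0,0,0,0],[87,0.3,-1,0,0,0,0],[87,0.3,-1,0,0,0,0],[87,0.3,-1,0,0,0,0]]'
python3 -m creep '[[87,0,0,0,0,0,0],[87,0,0,0,0,0,0]]'
python3 - <<'E'
from h import *
c=capture("wrist");cv2.imwrite("pics/w1.png",c["frame"][:,:,::-1]);print(c["origin"],c["rotation"])
print(r.get_state()["joints"])
for t,z in [("plunger_knob",.091),("turret_hub",.054),("die_broad",.07),("die_slim",.06),("lever_pad",.154)]:
    for f in outline_of(c,t)[:2]:
        b=f["bbox"];u,v=(b[0]+b[2])/2,(b[1]+b[3])/2;print(t,round(f["conf"],2),np.round(b),atz(c,u,v,z).round(3))
E
```

```text
time_s: 1.62
tcp_pos: [0.3105, 0.4256, 0.2267]
eef_rot: [-180.0, -0.0, -21.8]
contact_force: [0.5, 0.0, 0.5]
gripper_width: 0.087
gripper_force: 0.0
time_s: 2.28
tcp_pos: [0.3704, 0.2257, 0.2269]
eef_rot: [-180.0, -0.0, -21.7]
contact_force: [-0.2, -0.4, -0.3]
gripper_width: 0.0873
gripper_force: 0.0
time_s: 2.95
tcp_pos: [0.4305, 0.0256, 0.227]
eef_rot: [-180.0, -0.0, -21.7]
contact_force: [1.4, 0.1, -0.5]
gripper_width: 0.0864
gripper_force: 0.0
time_s: 3.12
tcp_pos: [0.4304, 0.0258, 0.2266]
eef_rot: [-180.0, -0.0, -21.9]
contact_force: [-0.3, 0.4, -0.6]
gripper_width: 0.0872
gripper_force: 0.0
[0.49304815 0.0011598  0.38561922] [ 1.65858715e+02 -1.73569293e-02 -1.11961802e+02]
[ 2.99365322e+01 -3.31131811e+00 -2.81447458e+01 -4.42032068e-03
 -6.51501024e+01  3.82034616e+01]
plunger_knob 0.65 [312. 143. 342. 169.] [0.467 0.003 0.091]
turret_hub 0.91 [203.   2. 347. 169.] [0.557 0.028 0.054]
die_broad 0.73 [279.   0. 316.  18.] [ 0.611 -0.023  0.07 ]
die_slim 0.95 [208.  36. 240.  64.] [0.609 0.063 0.06 ]
lever_pad 0.58 [234.   0. 247.   1.] [0.601 0.019 0.154]
```

View pics/w1.png

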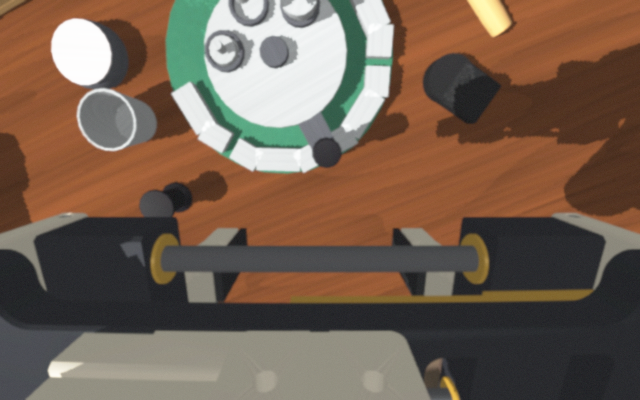

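Run:
```python
from h import *
c=capture("wrist")
k=atz(c,327,152,.105);h=atz(c,274,50,.054);print(k,h)
f=outline_of(c,"plunger_knob")[0];m=f["region"];v,u=np.nonzero(m);print(atz(c,u.mean(),v.mean(),.095))
d=h-k;print(np.hypot(*d[:2]),np.degrees(np.arctan2(d[1],d[0])), (np.array([*k[:2],.072])-r.get_state()["tcp_pos"])/.025)
```

```text
[0.47124449 0.0035428  0.105     ] [0.59026417 0.01699601 0.054     ]
[0.47055055 0.0017697  0.095     ]
0.11977760154907179 6.448969966453364 [ 1.64243581 -0.95821554 -6.18480931]
```

```bash
python3 -m creep '[[70,0.8,-0.46,0,0,0,0],[60,0.82,-0.46,0,0,0,0],[60,0,0,-1,0,0,0],[60,0,0,-1,0,0,0],[60,0,0,-1,0,0,0],[60,0,0,-1,0,0,0],[60,0,0,0,0,0,0]]'
python3 - <<'E'
from h import *
c=capture("wrist");cv2.imwrite("pics/w2.png",c["frame"][:,:,::-1])
p=r.get_state()["tcp_pos"];print(p)
f=outline_of(c,"plunger_knob")[:1]
for g in f:
    m=g["region"];v,u=np.nonzero(m);print(g["conf"],g["bbox"],atz(c,u.mean(),v.mean(),.097))
print(proj(c,[.4705,.003,.105]))
E
```

```text
time_s: 4.1
tcp_pos: [0.4677, 0.0033, 0.1224]
eef_rot: [179.7, 0.3, -21.8]
contact_force: [-1.4, -1.7, -0.4]
gripper_width: 0.0602
gripper_force: 0.0
[0.4691561  0.00350506 0.12483034]
0.61 [300.3, 205.1, 344.1, 244.5] [0.47216383 0.00167923 0.097     ]
[318.81094136 230.87741213]
```

View pics/w2.png

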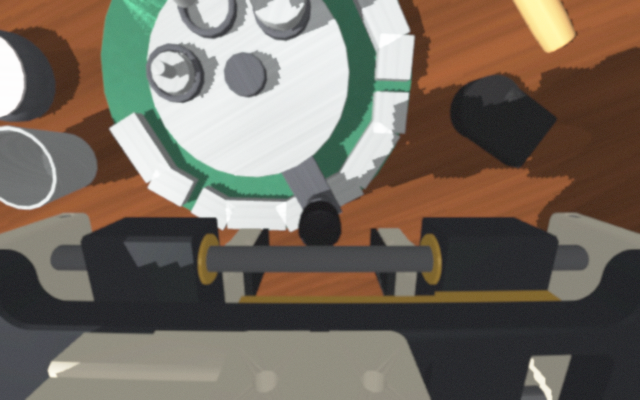

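```bash
python3 -m creep '[[60,0.1,-0.03,-0.7,0,0,0],[60,0,0,-0.7,0,0,0],[60,0,0,-0.65,0,0,0],[60,0,0,0,0,0,0],[60,0,0,0,0,0,0]]'
python3 -m creep '[[20,0,0,0,0,0,0],[20,0,0,0,0,0,0],[20,0,0,0,0,0,0],[20,0,0,0,0,0,0],[20,0,0,0,0,0,0],[20,0,0,0,0,0,0],[20,0,0,0,0,0,0],[20,0,0,0,0,0,0]]' 30
```

```text
time_s: 4.62
tcp_pos: [0.474, 0.0034, 0.0766]
eef_rot: [-180.0, -0.0, -21.7]
contact_force: [0.4, -0.1, 0.5]
gripper_width: 0.0604
gripper_force: 0.0
time_s: 5.28
tcp_pos: [0.473, 0.0026, 0.0757]
eef_rot: [180.0, 0.0, -21.7]
contact_force: [-2.8, -2.7, 6.3]
gripper_width: 0.0297
gripper_force: 30.0
```

```bash
python3 -m creep '[[20,0,0,0.2,0,0,0],[20,0,0,0.2,0,0,0],[20,0,0,0.2,0,0,0],[20,0,0,0,0,0,0],[20,0,0,0,0,0,0]]' 40
```

```text
time_s: 5.7
tcp_pos: [0.4729, 0.0031, 0.0902]
eef_rot: [-180.0, 0.0, -21.8]
contact_force: [0.6, -0.7, -8.3]
gripper_width: 0.0291
gripper_force: 40.0
```

```bash
python3 -c "
import numpy as np
for i in range(12):
    a=np.radians(189+5*i);print(i,(-.4188*np.sin(a)).round(3),(.4188*np.cos(a)).round(3))"
```

```text
0 0.066 -0.414
1 0.101 -0.406
2 0.136 -0.396
3 0.17 -0.383
4 0.203 -0.366
5 0.234 -0.347
6 0.264 -0.325
7 0.291 -0.301
8 0.316 -0.275
9 0.339 -0.246
10 0.359 -0.216
11 0.376 -0.184
```

```bash
python3 -m creep '[[20,0.066,-0.414,0,0,0,5],[20,0.1,-0.406,0,0,0,5],[20,0.136,-0.396,0,0,0,5]]'
python3 -m creep '[[20,0.17,-0.383,0,0,0,5],[20,0.203,-0.366,0,0,0,5],[20,0.234,-0.347,0,0,0,5],[20,0,0,0,0,0,0]]'
```

```text
time_s: 5.95
tcp_pos: [0.4805, -0.0273, 0.0899]
eef_rot: [-180.0, 0.0, -6.5]
contact_force: [1.0, 1.5, -8.5]
gripper_width: 0.0295
gripper_force: 40.0
time_s: 6.28
tcp_pos: [0.4963, -0.055, 0.0897]
eef_rot: [-180.0, 0.0, 8.4]
contact_force: [-0.3, 4.4, -8.9]
gripper_width: 0.0292
gripper_force: 40.0
```

Smooth, small forces. I'll continue to 55°, then look.

```bash
python3 -m creep '[[20,0.264,-0.325,0,0,0,5],[20,0.291,-0.301,0,0,0,5],[20,0.316,-0.275,0,0,0,5],[20,0.339,-0.246,0,0,0,5],[20,0.359,-0.216,0,0,0,5],[20,0.376,-0.184,0,0,0,5],[20,0,0,0,0,0,0],[20,0,0,0,0,0,0]]'
python3 - <<'E'
from h import *
c=capture("wrist");cv2.imwrite("pics/w3.png",c["frame"][:,:,::-1])
p=r.get_state()["tcp_pos"];print(p,np.degrees(np.arctan2(p[1]-.0166,p[0]-.591)),np.hypot(p[1]-.0166,p[0]-.591))
for t,z in [("die_slim",.06),("die_broad",.07)]:
  for g in search_frame(c,t)[:1]:
    b=g["bbox"];print(t,g["conf"],b,atz(c,(b[0]+b[2])/2,(b[1]+b[3])/2,z))
E
```

```text
time_s: 6.95
tcp_pos: [0.5439, -0.0915, 0.0891]
eef_rot: [-179.8, 0.0, 38.1]
contact_force: [-1.4, 9.6, -8.8]
gripper_width: 0.0294
gripper_force: 40.0
[ 0.54377835 -0.0914784   0.08918001] -113.60149435609284 0.11794416390941248
die_slim 0.58 [119.8, 51.5, 173.2, 97.3] [0.55794709 0.05603586 0.06      ]
die_broad 0.95 [240.8, 0.0, 302.2, 21.9] [0.63284365 0.0107423  0.07      ]
```

View pics/w3.png

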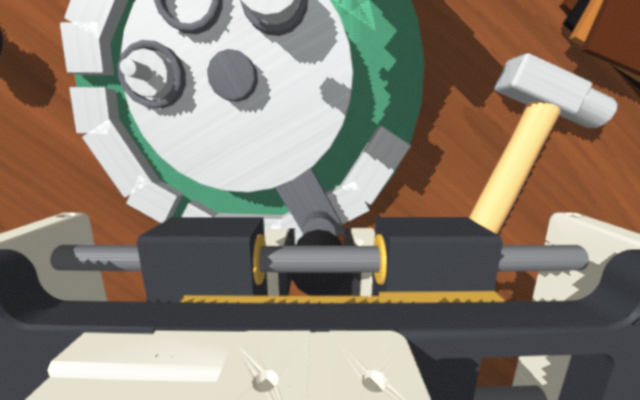

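Run:
```python
from h import *
from scipy.optimize import least_squares
P=np.array([[.4729,.0031],[.4805,-.0273],[.4963,-.055],[.5439,-.0915]])
s=least_squares(lambda h:np.hypot(*(P-h).T)-.12,[.59,.016]);h=s.x;print(h,s.fun)
a=np.degrees(np.arctan2(*(P-h).T[::-1]));print(a,a-a[0])
c=capture("wrist");print(atz(c,233,75,.054))
```

```text
[0.59163623 0.01835935] [-0.00028726  0.00015007  0.00029377 -0.00021759]
[-172.67678898 -157.66511626 -142.42242548 -113.48597316] [ 0.         15.01167273 30.2543635  59.19081582]
[0.59063213 0.01437511 0.054     ]
```

```bash
python3 -m creep '[[20,0,0,-0.12,0,0,0],[20,0,0,-0.12,0,0,0],[20,0,0,0,0,0,0],[20,0,0,0,0,0,0]]'
```

```text
time_s: 7.48
tcp_pos: [0.5436, -0.0914, 0.0834]
eef_rot: [-179.9, 0.0, 38.1]
contact_force: [-2.4, 8.0, -6.6]
gripper_width: 0.0291
gripper_force: 40.0
```

```bash
python3 -m creep '[[20,0,0,-0.12,0,0,0],[20,0,0,0,0,0,0],[20,0,0,0,0,0,0]]'
python3 -m creep '[[20,0,0,-0.12,0,0,0],[20,0,0,0,0,0,0],[20,0,0,0,0,0,0]]'
```

```text
time_s: 7.73
tcp_pos: [0.5437, -0.0914, 0.0805]
eef_rot: [-179.9, 0.0, 38.1]
contact_force: [-2.4, 8.8, -6.9]
gripper_width: 0.0293
gripper_force: 40.0
time_s: 7.98
tcp_pos: [0.5437, -0.0914, 0.0776]
eef_rot: [-179.9, 0.0, 38.1]
contact_force: [-2.3, 8.3, -6.2]
gripper_width: 0.0293
gripper_force: 40.0
```

```bash
python3 -m creep '[[20,0,0,-0.06,0,0,0],[60,0,0,0,0,0,0],[60,0,0,0,0,0,0],[60,0,0,0,0,0,0],[60,0,0,0,0,0,0]]'
python3 -m creep '[[60,0,0,0.5,0,0,0],[60,0,0,1,0,0,0],[60,0,0,1,0,0,0],[60,0,0,1,0,0,0],[60,0,0,1,0,0,0],[30,0,0,1,0,0,0],[0,0,0,0,0,0,0],[0,0,0,0,0,0,0]]'
python3 - <<'E'
from h import *
c=capture("wrist");cv2.imwrite("pics/w4.png",c["frame"][:,:,::-1])
for t,z in [("die_slim",.06),("die_broad",.07),("plunger_knob",.095),("lever_pad",.154)]:
  for g in outline_of(c,t)[:1]:
    b=g["bbox"];print(t,g["conf"],b,atz(c,(b[0]+b[2])/2,(b[1]+b[3])/2,z))
c=capture("scene");s=capture("top")
cv2.imwrite("pics/c2.png",np.hstack([cv2.resize(x,(400,400),interpolation=cv2.INTER_CUBIC) for x in(s["frame"][145:255,260:370,::-1],c["frame"][160:270,275:385,::-1])]))
E
```

```text
time_s: 8.4
tcp_pos: [0.5451, -0.0933, 0.0774]
eef_rot: [180.0, -0.0, 38.2]
contact_force: [0.5, 0.1, 0.1]
gripper_width: 0.0505
gripper_force: 0.0
time_s: 9.07
tcp_pos: [0.5455, -0.0934, 0.2163]
eef_rot: [179.9, -0.2, 38.2]
contact_force: [-0.7, -0.1, -1.3]
gripper_width: 0.0452
gripper_force: 0.0
die_slim 0.71 [201.0, 83.2, 230.5, 110.4] [0.55953582 0.05538675 0.06      ]
die_broad 0.9 [275.0, 37.4, 304.9, 64.9] [0.64248049 0.01746951 0.07      ]
plunger_knob 0.8 [301.5, 187.2, 331.9, 217.6] [ 0.54158042 -0.09546107  0.095     ]
lever_pad 0.91 [229.6, 0.0, 315.0, 65.3] [0.6323438  0.01540427 0.154     ]
```

View pics/w4.png

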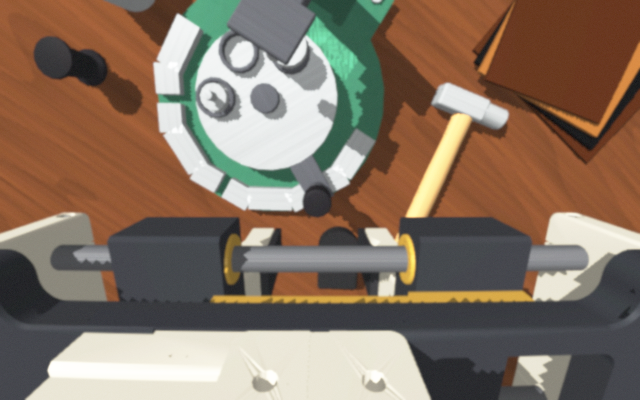

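View pics/c2.png

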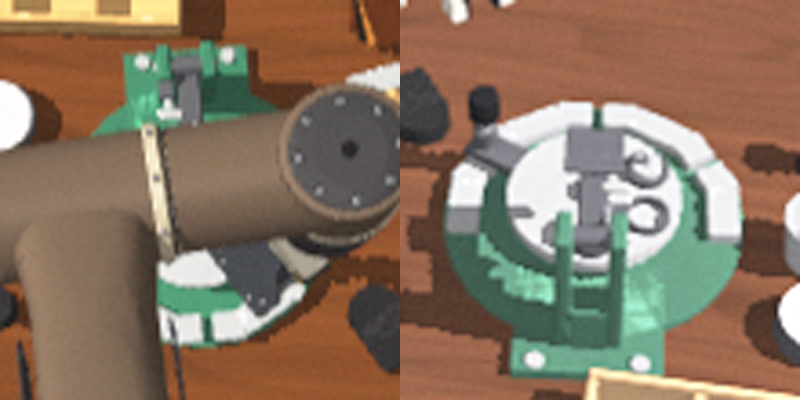

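Run:
```python
from h import *
w=capture("wrist");s=capture("scene")
bw=search_frame(w,"plunger_knob")[0]["bbox"];L=[g for g in search_frame(s,"plunger_knob")];print(bw,[(g["conf"],g["bbox"]) for g in L])
h=np.array([.5913,.0168])
for yaw in(6.5,7.3):
  for d in(0,.01):
    a=np.radians(180+yaw+60);k=h+.12*np.array([np.cos(a),np.sin(a)])
    for c,n in((w,"w"),(s,"s")):
        q=np.array([proj(c,[k[0]+.015*np.cos(t),k[1]+.015*np.sin(t),z+d]) for t in np.linspace(0,6.28,40) for z in(.077,.105)])
        print(yaw,d,n,q.min(0).round(1),q.max(0).round(1))
t=r.get_state();print(t["tcp_pos"],t["gripper_width"],t["time_s"])
print((np.array([h[0]+.055*np.cos(np.radians(7)),h[1]+.055*np.sin(np.radians(7)),.154])-t["tcp_pos"])/.025)
```

```text
[304.3, 186.2, 332.2, 218.1] [(0.44, [293.3, 185.7, 301.7, 195.3])]
6.5 0 w [301.9 181.2] [332.4 215.9]
6.5 0 s [293.  183.4] [302.2 195.6]
6.5 0.01 w [301.3 182.9] [332.9 218.9]
6.5 0.01 s [292.8 181.2] [302.2 193.5]
7.3 0 w [303.4 180.4] [333.9 215.1]
7.3 0 s [292.7 183.7] [302.  195.9]
7.3 0.01 w [302.8 182.1] [334.5 218.1]
7.3 0.01 s [292.5 181.5] [301.9 193.8]
[ 0.54455602 -0.09335075  0.2140011 ] 0.002947496825179128 9.6167
[ 4.05336086  4.67414248 -2.40004392]
```

```bash
python3 -m creep '[[0,0.65,0.78,0,0,0,0],[0,0.65,0.78,0,0,0,0],[0,0.65,0.78,0,0,0,0],[0,0.65,0.78,0,0,0,0],[0,0.65,0.78,0,0,0,0],[0,0.65,0.8,0,0,0,0],[0,0,0,0,0,0,0],[0,0,0,0,0,0,0]]'
python3 -m creep '[[0,0,0,-0.7,0,0,0],[0,0,0,-0.7,0,0,0],[0,0,0,-0.6,0,0,0],[0,0,0,-0.2,0,0,0],[0,0,0,-0.2,0,0,0],[0,0,0,0,0,0,0],[0,0,0,0,0,0,0]]'
```

```text
time_s: 10.28
tcp_pos: [0.6424, 0.0251, 0.2133]
eef_rot: [-180.0, 0.1, 38.3]
contact_force: [0.4, 0.2, 0.6]
gripper_width: 0.0004
gripper_force: 0.0
time_s: 10.87
tcp_pos: [0.6424, 0.0238, 0.1552]
eef_rot: [180.0, -0.0, 38.2]
contact_force: [-0.1, 0.3, 1.0]
gripper_width: 0.0009
gripper_force: 0.0
```

```bash
python3 -m creep '[[0,0,0,-0.2,0,0,0],[0,0,0,-0.2,0,0,0],[0,0,0,-0.2,0,0,0],[0,0,0,-0.2,0,0,0],[0,0,0,0,0,0,0]]'
python3 -m creep '[[0,0,0,-0.15,0,0,0],[0,0,0,-0.15,0,0,0],[0,0,0,-0.1,0,0,0],[0,0,0,0,0,0,0]]'
```

```text
time_s: 11.28
tcp_pos: [0.6423, 0.0242, 0.1342]
eef_rot: [180.0, -0.0, 38.2]
contact_force: [0.3, 0.1, 0.2]
gripper_width: 0.0006
gripper_force: 0.2
time_s: 11.62
tcp_pos: [0.6432, 0.0242, 0.1273]
eef_rot: [179.9, -0.1, 38.3]
contact_force: [-6.7, 0.1, 20.8]
gripper_width: 0.0004
gripper_force: 10.4
```

Run:
```python
from h import *
c=capture("scene");s=capture("wrist")
cv2.imwrite("pics/c3.png",np.hstack([cv2.resize(c["frame"][150:270,270:390,::-1],(400,400),interpolation=cv2.INTER_CUBIC),cv2.resize(s["frame"][:300,160:460,::-1],(400,400))]))
print(proj(c,r.get_state()["tcp_pos"]),r.get_state()["contact_force"])
```

```text
[328.38756268 208.39407563] [-7.07071222  0.78355891 19.97038438]
```

View pics/c3.png

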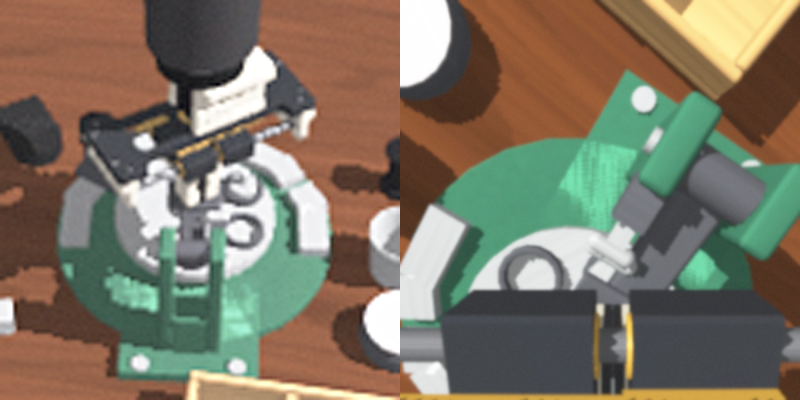

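```bash
python3 -m creep '[[0,0,0,-0.06,0,0,0],[0,0,0,0,0,0,0],[0,0,0,0,0,0,0]]'
python3 - <<'E'
from h import *
c=capture("wrist")
for g in outline_of(c,"lever_pad")[:2]: print(g["conf"],g["bbox"])
print(proj(c,r.get_state()["tcp_pos"]))
E
```

```text
time_s: 11.97
tcp_pos: [0.6432, 0.0242, 0.127]
eef_rot: [179.8, -0.2, 38.3]
contact_force: [-9.8, 1.1, 27.1]
gripper_width: 0.0002
gripper_force: 14.5
0.79 [292.5, 107.4, 433.6, 244.9]
[317.11019206 244.35410844]
```

```bash
python3 -m creep '[[0,0,0,0.2,0,0,0],[0,0,0,0.2,0,0,0],[0,0,0,0,0,0,0],[0,0,0,0,0,0,0]]'
python3 -m creep '[[0,0,0,0.8,0,0,0],[0,0,0,1,0,0,0],[0,0,0,1,0,0,0],[0,-1,0,0,0,0,0],[0,-1,0,0,0,0,0],[0,-1,0,0,0,0,0],[0,0,0,0,0,0,0],[0,0,0,0,0,0,0]]'
python3 - <<'E'
from h import *
s=capture("wrist");c=capture("scene")
cv2.imwrite("pics/c4.png",np.hstack([cv2.resize(c["frame"][160:270,275:385,::-1],(400,400),interpolation=cv2.INTER_CUBIC),cv2.resize(s["frame"][:300,160:460,::-1],(400,400))]))
h=np.array([.5913,.0168,0]);e=np.array([np.cos(.12),np.sin(.12),0]);n=np.array([-e[1],e[0],0])
for im,nm in((s,"w"),(c,"s")):
    for g in outline_of(im,"lever_pad")[:1]: print(nm,g["conf"],g["bbox"])
    for th in(0,.2,.325):
        p0=.055*1-.137;A=th-np.arctan2(.016,.082);R=np.hypot(.016,.082)
        out=[]
        for a in(-.021,.021):
            for b in(-.025,.025):
                L=np.array([.082-a,.016]);ct,st=np.cos(th),np.sin(th)
                x=L[0]*ct+L[1]*st;z=-L[0]*st+L[1]*ct
                out.append(proj(im,h+e*(.137-x)+n*b+[0,0,.138+z]).round(0).tolist())
        print(nm,th,out)
E
```

```text
time_s: 12.4
tcp_pos: [0.6419, 0.0243, 0.1323]
eef_rot: [-180.0, 0.0, 38.2]
contact_force: [0.4, 0.1, -0.3]
gripper_width: 0.0002
gripper_force: 0.0
time_s: 13.07
tcp_pos: [0.5661, 0.0242, 0.2026]
eef_rot: [-180.0, 0.0, 38.3]
contact_force: [0.6, 1.3, 0.5]
gripper_width: 0.0006
gripper_force: 0.0
w 0.77 [338.2, 27.4, 465.3, 180.7]
w 0 [[398.0, 180.0], [342.0, 144.0], [431.0, 131.0], [374.0, 92.0]]
w 0.2 [[390.0, 177.0], [339.0, 144.0], [424.0, 133.0], [369.0, 97.0]]
w 0.325 [[388.0, 173.0], [339.0, 142.0], [420.0, 133.0], [368.0, 98.0]]
s 0.63 [318.0, 198.5, 335.6, 229.4]
s 0 [[320.0, 198.0], [337.0, 198.0], [320.0, 208.0], [336.0, 209.0]]
s 0.2 [[320.0, 202.0], [336.0, 203.0], [320.0, 210.0], [336.0, 211.0]]
s 0.325 [[320.0, 205.0], [336.0, 206.0], [320.0, 212.0], [336.0, 213.0]]
```

View pics/c4.png

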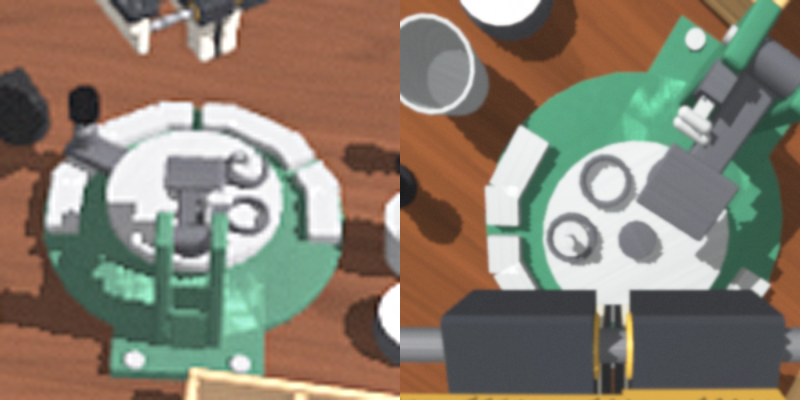

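```bash
python3 -c "
from h import *
print(close_job())"
```

```text
the job is handed in; nothing more can be done
None
```

The job is handed in, with no verdict returned. By the pictures and measured forces, the plunger is home in its notch with the broad-headed die under the ram, the lever is held down by its catch, and both dies still stand in their nests.

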